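# Dial a fitting room on the shop pager and call it

## Task

Call the large fitting room from the shop counter: with a fingertip, flick the lugs on the edge of the pager's thumbwheel, anticlockwise seen from above, click by click, until the lug with the raised aluminium rib stands at the fixed pointer, without running past it. Then press the pager's round button fully down and let it come up again. Do not press the button before the rib is at the pointer, and only touch, never pick anything up: leave the candle jar, ring box and bangle where they are.

Things in the scene. Friction and masses are not known exactly. Their poses are not given: they have to be found in the camera images.
- pager: Grey pager case fixed to the counter, 150 mm along its x, 230 mm along its y, top 46 mm above the counter; origin at the centre of its underside, x away from its front edge, z up. Wheel axis at x -30, y +45 mm.
- wheel_centre (a point): On the wheel's vertical axis, 69 mm above the counter, at the height of the lugs' tops; axes as the pager's, not turning with the wheel. Black thumbwheel lying flat on the case: hub radius 34 mm, six equal lugs 60 degrees apart, reaching out to radius 58 mm, each 8 mm wide, from 41 to 69 mm above the counter. Its edge overhangs the case's front (-x) edge by 13 mm.
- rib_lug (a point): Top of the outer end of the lug with the raised aluminium rib (44 mm long, 4 wide, about 4 high, on top of the lug), 55 mm from the wheel's axis, 69 mm above the counter; it turns with the wheel.
- pointer (a point): Middle of the top of the fixed pointer, an aluminium fin on the case along the pager's x, 22 mm long, 7 wide, 16 high, 76 mm from the wheel's axis in the +x direction.
- wheel (a joint): Angle (rad) of the ribbed lug from the pointer, + anticlockwise seen from above, 0 at the pointer. One click is 1.047: a spring detent rests the wheel at whole clicks; pushed past half a click (1 to 3 N at a lug's end) it jumps on to the next by itself. Starts 1 to 4 clicks short (-1.05 to -4.19); rarely it starts balanced half-way until nudged. Stops at -4.97 and +1.57.
- call_button_top (a point): Centre of the top of the pager's round white push button (radius 16 mm, in a black housing) on the case, 25 mm along +x and 112 mm along -y of the wheel_centre frame, 68 mm above the counter. The button moves straight down 6 mm against a spring, 4 N when fully down.
- call_button (a joint): How far the button is pressed (m): 0 up, 0.006 fully down.
- candle: Loose amber glass candle jar with an aluminium lid, 58 mm across, 62 mm high; origin at the centre of its underside. Not to be disturbed.
- ring_box: Loose closed blue ring box, 56 x 56 x 46 mm high; origin at the centre of its underside. Not to be disturbed.
- bangle: Loose brass bangle lying flat, 68 mm outside diameter, 14 mm high; origin at the centre of its underside. Not to be disturbed.

How it is judged (in metres and radians):
On the way, in this order (a step that is already met when the one before it is completed fails the run):
1. the ribbed lug rests at the pointer (value of joint wheel between -0.2 and 0.2 rad), for 0.2 s.
2. the button is pressed fully down (value of joint call_button above 0.0045 m).
At the end, for the whole second after the job is handed in: The ribbed lug rests at the pointer (within 0.2 rad), and the button, having been pressed at least 4.5 mm after that, is up again (within 1.5 mm) (all of step 1 and value of joint call_button below 0.0015 m); the robot touches nothing.
It fails at once if the wheel is run past the pointer (more than half a click beyond) (value of joint wheel above 0.6 rad).
It fails at once if the button is pressed (over 3 mm) before the ribbed lug is at the pointer (value of joint call_button above 0.003 m and value of joint wheel below -0.3 rad).
It fails at once if the candle jar is moved more than 20 mm or lifted (distance of candle from where it was at the start of the episode above 0.02 m).
It fails at once if the ring box is moved more than 20 mm or lifted (distance of ring_box from where it was at the start of the episode above 0.02 m).
It fails at once if the bangle is moved more than 20 mm or lifted (distance of bangle from where it was at the start of the episode above 0.02 m).
It also fails if it takes over 58 s, if anything falls off the work surface, if the arm or the gripper's body presses on something with over 40 N, if the wrist force passes 120 N, or if a joint passes its speed limit or range.

## Robot

A 7-joint arm with a two-finger parallel gripper is mounted at the origin on the work surface. World frame = base frame: x ahead of the robot, y to its left, z up, the work surface at z = 0. Lengths are in m, angles in degrees, forces in N, time in s.
With the tool pointing down it reaches from about 0.35 to 0.9 m from the base axis. Payload 8.1 kg.
Tool frame: the origin (TCP) lies midway between the tips of the shut fingers; the grasp point (between the pads) lies pinch_z behind it (pinch_z is the distance from the TCP to the grasp point, in m); x points along the fingers, z is the direction in which the jaws open and shut, and the axes are right-handed (so a half turn about x gives the same grasp; the last joint's range is limited). The gripper opens to 85 mm and grips with 20 to 120 N. Pads are 22 mm wide; open, the fingers measure 114 mm over their backs; the gripper's body (76 mm by 85 mm) begins 54 mm behind the grasp point. The pads swing forward as they close: fully open they stand 13 mm farther back than shut.
Start: joints at [-82.827, 24.895, 1.432, 90.138, -0.665, 64.973, -4.303], TCP at [0.141, 0.609, 0.231] pointing down, gripper open.
Joint ranges: [-149.89, 149.89], [-25.12, 119.58], [-72.63, 75.52], [4.76, 147.25], [-75.54, 255.54], [6.69, 114.76], [-157.13, 157.13]. Speed limits (degrees/s): [127.2, 127.2, 172.46, 172.46, 180, 180, 180].

## Interface

Orientations are given as [roll, pitch, yaw] about the fixed x, y, z axes, in that order (R = Rz(yaw) Ry(pitch) Rx(roll)).
In Python, from workcell import sense, camera, close_job, search_frame, tip_of, pinch_z gives the robot as it stands.
- The arm moves only by the tool move_arm, never from a script. Its argument "series" is a list of rows, each an object with "angular": the turn, a rotation vector about the tool's x, y, z in degrees, a list of three; "linear": the shift along the tool's x, y, z in cm, a list of three; "fingers": the finger opening in cm, from 0 to 8.54. A call has exactly 8 rows; each row is the pose to reach, as a shift and turn from the pose commanded when the call began, along the tool's axes at that moment; what a row does not reach only later rows make up. A row lasts 1/12 s, in which the tool goes at most 41.7 mm and 7.16 degrees, less where a joint would pass 70% of its speed; a pose out of reach is approached as far as the arm can. A call with a gripper value outside its range is refused whole. The fingers move at their own pace and stop on an object; "newtons" is the grip in N (left out, the last holds). Time passes only in rows, so rows that repeat a pose let the fingers close, or fill a call up. It gives the time, the measured TCP pose, the force and the opening at its end, in the units of the state.
- sense(): the state, without advancing time (a new reading comes with each control period).
- camera(name): name is "side" or "top" or "wrist"; returns a dict with "pixels" (400x640x3 uint8, blue, green, red), "camera_matrix" (3x3 intrinsics, pixels), "rvec" (rotation vector, rad) and "tvec" (3), from world to camera coordinates, as OpenCV has them; the wrist camera has in their place "mount" (4x4, takes a point from camera to tool coordinates, whose origin is the TCP and whose axes are the tool frame's). Camera axes: x right, y down, z forward; pixel columns grow to the right and rows downward; lengths in m; the calibration is good to about 2 mm. The wrist camera is an equidistant fisheye: a pixel r from the principal point sees the ray r / f radians off the axis. A picture is of the moment at which its call begins: read the wrist's pose just before it. There is no depth.
- close_job(): hands the job in, once; it reports no verdict.
Trained networks look in the newest picture that a camera, given by its name, has taken for a name from the list of things; names that differ only in an ending like _2 or _b are one class to them, and where a whole thing is asked for, a point or a joint stands for the part that bears it (a point fixed in the world has none). Each returns a list of dicts, best first, with "confidence" (0 to 1); they miss things now and then, are a little off and sometimes report something else, mostly with a low value. They report only what shows in the picture. A call takes as long as a camera call.
- search_frame(query, camera): "bbox" ([left, top, right, bottom] in pixels, round what is visible of it).
- tip_of(query, camera): "pixel" ([column, row] in pixels: a listed point, or the origin of a listed thing).
The state is a dict: "time_s": time; "joint_pos": joint angles; "dq": joint speeds; "effort": joint torques, N m; "eef_pos": TCP position; "eef_rot": TCP orientation; "ft_force": force on the tool from outside, world axes, zero at the start; "torque": the same for the moment, N m; "gripper_width": finger opening in m.
Only numpy, scipy, OpenCV 4.12 (cv2) and the standard library are available. Lean on these libraries where they do the work, as an engineer would, in place of code of your own. Each camera call takes 0.05 s, during which the arm holds its last target.

## Working session

There is one attempt and no reset: what is moved stays moved. The work goes in short steps, Python scripts to look and compute and a tool call to move; the robot and the scene stay as the last step left them, time stands still between calls to the robot, and variables do not carry over. Pictures are saved under pics/ and viewed, and the job is handed in when it is done.

Besides the shell and the picture viewer there is one more tool, called after "Call:" as name(argument=value, ...) on one line, values as JSON. move_arm: Moves the arm, as the interface text tells. Its arguments: {"type":"object","properties":{"series":{"type":"array","items":{"type":"object","properties":{"angular":{"type":"array","items":{"type":"number"}},"linear":{"type":"array","items":{"type":"number"}},"fingers":{"type":"number"}}}},"newtons":{"type":"number"}},"required":["series"]}

```bash
mkdir -p pics; cat > h.py <<'E'
import numpy as np, cv2, json
from workcell import sense, camera, close_job, search_frame, tip_of, pinch_z
from scipy.spatial.transform import Rotation as R
def toolR(s): return R.from_euler('xyz', s['eef_rot'], degrees=True)
def cam(n, fn=None):
    c=camera(n)
    if fn: cv2.imwrite('pics/'+fn, c['pixels'])
    return c
def onplane(c,px,z):
    K=np.array(c['camera_matrix']);Rm=cv2.Rodrigues(np.array(c['rvec'],float))[0];t=np.array(c['tvec'],float).ravel()
    d=Rm.T@np.linalg.inv(K)@np.array([px[0],px[1],1.]);o=-Rm.T@t
    return o+d*(z-o[2])/d[2]
def proj(c,p):
    return cv2.projectPoints(np.array(p,float).reshape(-1,3),np.array(c['rvec'],float),np.array(c['tvec'],float),np.array(c['camera_matrix']),None)[0].reshape(-1,2)
E
python3 - <<'E'
from h import *
s=sense();print(s);print(pinch_z if not callable(pinch_z) else pinch_z())
for n in('top','side'):
    c=cam(n,n+'0.png')
    for q,z in(('wheel_centre',.069),('rib_lug',.069),('pointer',.062),('call_button_top',.068),('candle',0),('ring_box',0),('bangle',0),('pager',0)):
        for r in tip_of(q,n)[:2]:
            print(n,q,np.round(r['pixel'],1),round(r['confidence'],2),np.round(onplane(c,r['pixel'],z),4))
E
```

```text
{'time_s': 0.0, 'joint_pos': array([-82.82713659,  24.93650348,   1.43134824,  90.18881546,
        -0.66529616,  64.97516325,  -4.30433212]), 'dq': array([-0.01941674,  0.04709059,  0.02634602, -0.04512674,  0.03664861,
       -0.04943311,  0.04542334]), 'effort': array([ 4.48408791e-04, -6.70460486e+01,  1.02554798e+00, -3.16196930e+01,
        1.56604580e-02,  1.26034164e-02,  3.27145074e-05]), 'eef_pos': array([0.14108179, 0.60834028, 0.23052745]), 'eef_rot': array([-175.04971514,   89.9078369 ,  -98.10727853]), 'ft_force': array([-0.30487025, -0.4222221 , -0.65442497]), 'torque': array([ 0.02440512,  0.01231935, -0.01270358]), 'gripper_width': 0.08542775536488989}
0.0187
top wheel_centre [302.2 216.6] 0.7 [0.5623 0.0914 0.069 ]
top rib_lug [317.3 234.4] 0.97 [0.5241 0.0585 0.069 ]
top pointer [308.4 188.1] 0.76 [0.6269 0.0788 0.062 ]
top pointer [253.7 182.5] 0.72 [0.6383 0.1996 0.062 ]
top call_button_top [356.  215.8] 0.55 [ 0.5652 -0.0251  0.068 ]
top candle [336.1 161.5] 0.95 [0.7064 0.014  0.    ]
top ring_box [410.3 224.7] 0.94 [ 0.5552 -0.1594  0.    ]
top bangle [255.  181.9] 0.78 [0.6541 0.2064 0.    ]
top pager [324.5 211.2] 0.72 [0.5853 0.0414 0.    ]
side wheel_centre [299.3 201.2] 0.59 [0.5609 0.09   0.069 ]
side rib_lug [289.1 216.1] 0.67 [0.5222 0.05   0.069 ]
side pointer [338.3 197.1] 0.75 [0.6405 0.078  0.062 ]
side call_button_top [323.9 229.7] 0.52 [ 0.5603 -0.0197  0.068 ]
side candle [384.1 230.4] 0.84 [0.7085 0.0107 0.    ]
side ring_box [362.  307.6] 0.71 [ 0.5579 -0.1627  0.    ]
side bangle [314.3 192.6] 0.55 [0.6496 0.2139 0.    ]
side pager [322.6 242.1] 0.75 [0.5817 0.0329 0.    ]
```

```bash
python3 - <<'E'
import cv2
for n,(x0,x1,y0,y1) in(('top',(230,440,140,260)),('side',(230,430,140,330))):
    i=cv2.imread(f'pics/{n}0.png')[y0:y1,x0:x1]
    f=3.7 if n=='top' else 3.1
    cv2.imwrite(f'pics/{n}0c.png',cv2.resize(i,None,fx=f,fy=f,interpolation=cv2.INTER_CUBIC))
E
```

```text
(no output)
```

View pics/top0c.png

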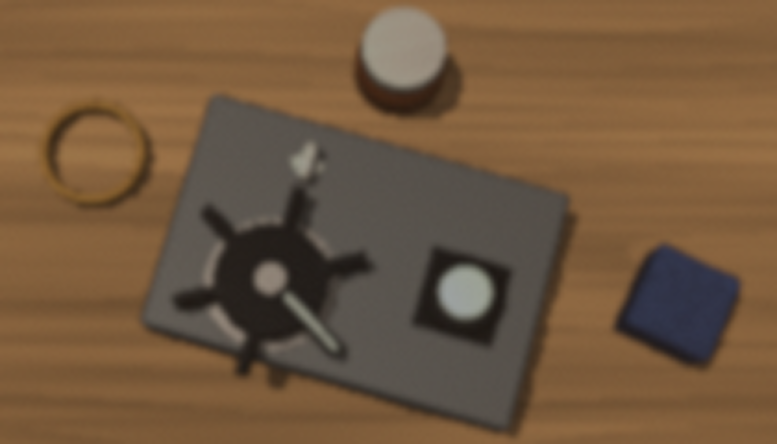

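View pics/side0c.png

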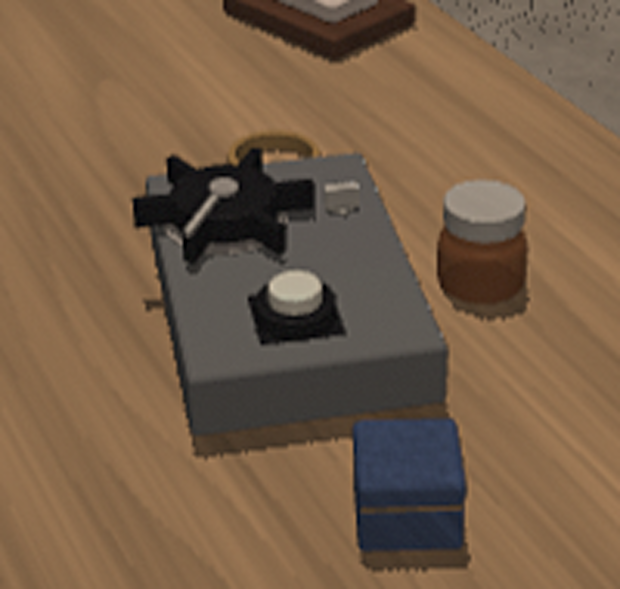

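View pics/top0.png

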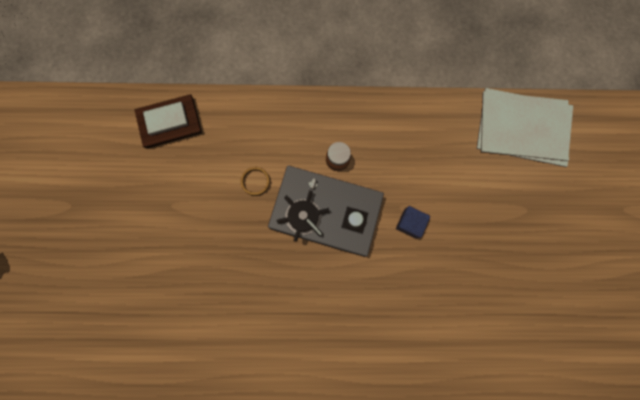

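Top view: the hub centre is at about (303,215), the pointer at (313,183), the button at (356,219) and the rib tip at (322,236). The rib is about 120° clockwise of the pointer, so it needs two clicks. Next I fit the pager pose.

```bash
python3 - <<'E'
from h import *
from scipy.optimize import least_squares
T=camera('top');S=camera('side')
t=lambda x,y:(230+x/3.7,140+y/3.7); sd=lambda x,y:(230+x/3.1,140+y/3.1)
# pager-frame points
P=[([-.03,.045,.071],t(271,278),T),([.046,.045,.062],t(309,160),T),([-.005,-.067,.068],t(465,292),T),
([.075,.115,.046],t(214,96),T),([.075,-.115,.046],t(568,196),T),([-.075,-.115,.046],t(516,431),T),([-.075,.115,.046],t(146,322),T),
([-.03,.045,.071],sd(222,187),S),([-.005,-.067,.068],sd(296,286),S),([.075,.115,.046],sd(361,155),S),([-.075,.115,.046],sd(148,179),S),([.075,-.115,.046],sd(446,347),S),([-.075,-.115,.046],sd(190,384),S)]
def W(p,q):
    c,s=np.cos(p[2]),np.sin(p[2]);return np.array([p[0]+c*q[0]-s*q[1],p[1]+s*q[0]+c*q[1],q[2]])
f=lambda p:np.concatenate([proj(c,W(p,q))[0]-px for q,px,c in P])
r=least_squares(f,[.585,.04,-.26],loss='soft_l1')
print(r.x,np.degrees(r.x[2]));print(np.round(f(r.x).reshape(-1,2),1))
for n,q in(('wheel',[-.03,.045,.069]),('btn',[-.005,-.067,.068])):print(n,W(r.x,q))
w=W(r.x,[-.03,.045,.069]);tip=onplane(T,t(338,352),.073);d=tip-w;print('rib',np.hypot(*d[:2]),np.degrees(np.arctan2(d[1],d[0])-r.x[2]))
s=sense();print(s['time_s'],toolR(s).as_matrix().round(3))
E
```

```text
[ 0.58167958  0.03585065 -0.27240533] -15.607675524105574
[[ 0.9  0.2]
 [ 0.4 -0. ]
 [ 1.4 -0.2]
 [-0.  -1.5]
 [ 2.2 -0.9]
 [-0.5  0.2]
 [-1.4  0.6]
 [ 0.1  0.1]
 [-0.4 -0.2]
 [-0.1 -1.8]
 [-1.9 -1.5]
 [ 1.6  0.1]
 [-1.  -0.4]]
wheel [0.56489298 0.08726281 0.069     ]
btn [ 0.55883768 -0.02733359  0.068     ]
rib 0.05670099136933018 -123.1681078444284
1.0 [[ 0.    -0.974  0.226]
 [ 0.     0.226  0.974]
 [-1.    -0.     0.   ]]
```

Call:
move_arm(series=[{"linear": [0,-3,-2.6],"angular": [0,0,0],"fingers": 0},{"linear": [0,-6,-5.2],"angular": [0,0,0],"fingers": 0},{"linear": [0,-9,-7.8],"angular": [0,0,0],"fingers": 0},{"linear": [0,-12,-10.4],"angular": [0,0,0],"fingers": 0},{"linear": [0,-15,-13],"angular": [0,0,0],"fingers": 0},{"linear": [0,-18,-15.6],"angular": [0,0,0],"fingers": 0},{"linear": [0,-21,-18.2],"angular": [1.3,0,0],"fingers": 0},{"linear": [0,-24,-20.8],"angular": [2.6,0,0],"fingers": 0}])

```text
time_s: 1.67
eef_pos: [0.3288, 0.3504, 0.2316]
eef_rot: [-9.7, 90.0, 64.6]
ft_force: [0.5, 0.3, 0.2]
gripper_width: -0.0001
```

```bash
cat >> h.py <<'E'
YAW=-0.2724; WC=np.array([.5649,.0873])
Rp=R.from_euler('z',YAW).as_matrix()
def report(tx=None,ty=None,tz=None):
    s=sense();p=np.array(s['eef_pos']);M=toolR(s).as_matrix()
    q=Rp.T@(p-np.r_[WC,0]);print('t',round(s['time_s'],2),'pagerfr TCP mm',(q*1000).round(1),'F',np.round(s['ft_force'],1),'w',round(s['gripper_width'],4),'axes in pager',(Rp.T@M).round(3).tolist())
    if tx is not None:
        d=Rp@np.array([tx,ty,tz])/1000+np.r_[WC,0]-p
        print('tool cm',(M.T@d*100).round(2))
E
python3 -c "
from h import *
report(-95,25,230)"
```

```text
t 1.67 pagerfr TCP mm [-298.1  189.8  231.6] F [0.5 0.3 0.2] w -0.0001 axes in pager [[0.0, -1.0, 0.002], [0.001, 0.002, 1.0], [-1.0, -0.0, 0.001]]
tool cm [  0.15 -20.34 -16.45]
```

Call:
move_arm(series=[{"linear": [1,-3,-2.5],"angular": [0,0,0],"fingers": 0},{"linear": [3,-6,-5],"angular": [0,0,0],"fingers": 0},{"linear": [5,-9,-7.5],"angular": [0,0,0],"fingers": 0},{"linear": [7,-12,-10],"angular": [0,0,0],"fingers": 0},{"linear": [9,-15,-12.5],"angular": [0,0,0],"fingers": 0},{"linear": [10,-18,-14.5],"angular": [0,0,0],"fingers": 0},{"linear": [10,-20,-16],"angular": [0,0,0],"fingers": 0},{"linear": [10,-20,-16],"angular": [0,0,0],"fingers": 0}])

```text
time_s: 2.33
eef_pos: [0.4806, 0.1377, 0.1308]
eef_rot: [-140.0, 89.8, -66.2]
ft_force: [-0.8, -0.8, 0.8]
gripper_width: 0.0002
```

```bash
python3 -c "
from h import *
report(-95,25,55)
c=cam('top','top1.png');d=cam('side','side1.png');w=cam('wrist','w1.png')
i=c['pixels'][140:260,230:440];cv2.imwrite('pics/top1c.png',cv2.resize(i,None,fx=3.7,fy=3.7))
i=d['pixels'][100:330,200:430];cv2.imwrite('pics/side1c.png',cv2.resize(i,None,fx=2.6,fy=2.6))
"
```

```text
t 2.33 pagerfr TCP mm [-94.7  25.9 130.8] F [-0.8 -0.8  0.8] w 0.0002 axes in pager [[0.002, -1.0, 0.009], [-0.003, 0.009, 1.0], [-1.0, -0.002, -0.002]]
tool cm [ 7.58  0.04 -0.07]
```

View pics/top1c.png

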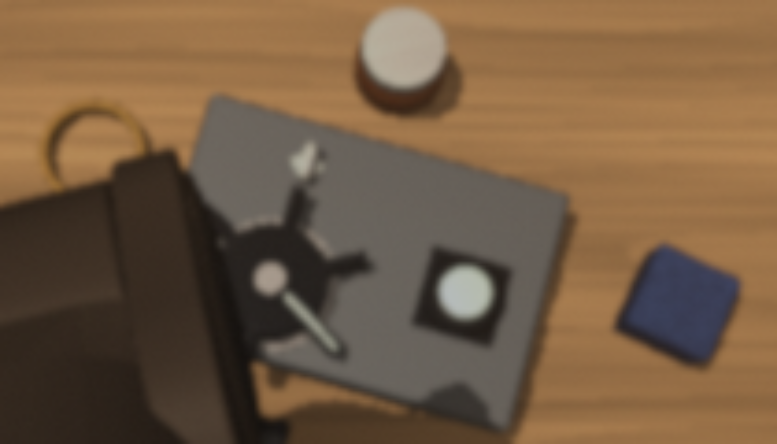

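View pics/w1.png

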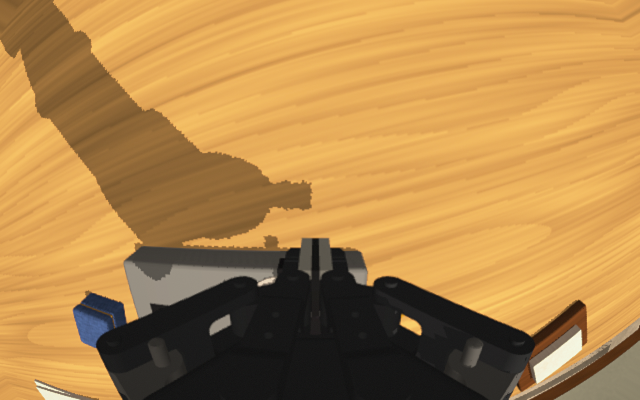

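View pics/side1c.png

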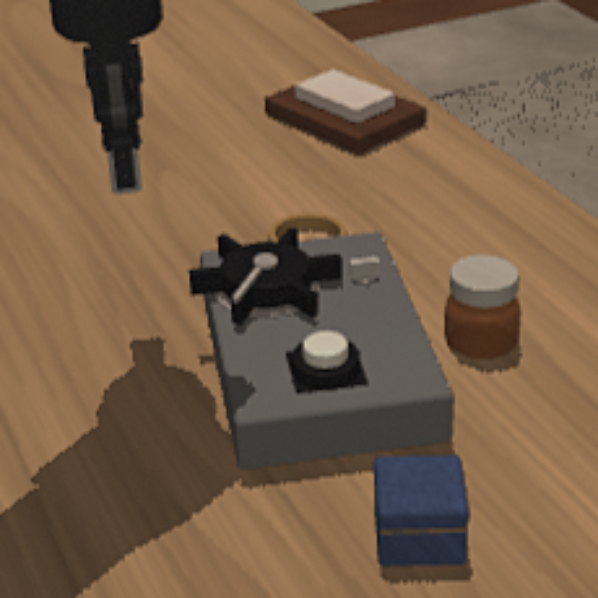

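The wheel hasn't moved: rib at about (240,285) in the side crop. The shut fingers hang in front of the pager, clear of it. I'll descend and enter between the 120° and 180° lugs.

Call:
move_arm(series=[{"linear": [2,0,0],"angular": [0,0,0],"fingers": 0},{"linear": [4.5,0,0],"angular": [0,0,0],"fingers": 0},{"linear": [6.5,0,0],"angular": [0,0,0],"fingers": 0},{"linear": [7.6,0,0],"angular": [0,0,0],"fingers": 0},{"linear": [7.6,-1,0],"angular": [0,0,0],"fingers": 0},{"linear": [7.6,-2.5,0],"angular": [0,0,0],"fingers": 0},{"linear": [7.6,-4.1,0],"angular": [0,0,0],"fingers": 0},{"linear": [7.6,-4.1,0],"angular": [0,0,0],"fingers": 0}])

```text
time_s: 3.15
eef_pos: [0.5208, 0.1332, 0.0568]
eef_rot: [-65.3, 89.7, 9.1]
ft_force: [0.4, -0.5, 0.4]
gripper_width: 0.0001
```

```bash
cat >> h.py <<'E'
def side(fn):
    d=camera('side');i=d['pixels'][170:250,250:370];cv2.imwrite('pics/'+fn,cv2.resize(i,None,fx=5,fy=5,interpolation=cv2.INTER_CUBIC))
E
python3 -c "
from h import *
report(-52,-10,55)
side('s2.png')
"
```

```text
t 3.15 pagerfr TCP mm [-54.8  32.3  56.8] F [ 0.4 -0.5  0.4] w 0.0001 axes in pager [[0.004, -1.0, 0.001], [0.002, 0.001, 1.0], [-1.0, -0.004, 0.002]]
tool cm [ 0.17 -0.28 -4.24]
```

View pics/s2.png

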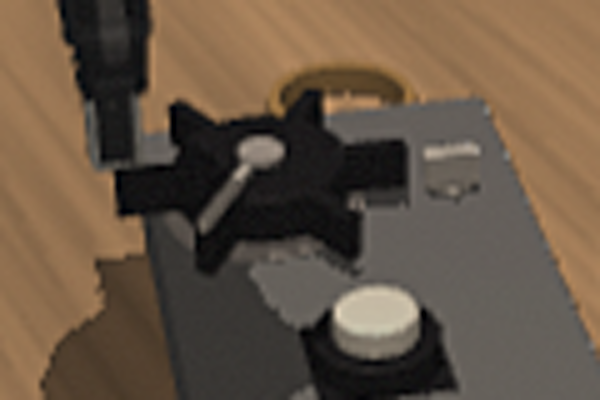

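The finger stands just behind the 180° lug, clear of the case. Now a slow push along -y.

Call:
move_arm(series=[{"linear": [0.1,-0.3,-0.8],"angular": [0,0,0],"fingers": 0},{"linear": [0.1,-0.3,-1.4],"angular": [0,0,0],"fingers": 0},{"linear": [0.1,-0.3,-1.9],"angular": [0,0,0],"fingers": 0},{"linear": [0.1,-0.3,-2.4],"angular": [0,0,0],"fingers": 0},{"linear": [0.1,-0.3,-2.8],"angular": [0,0,0],"fingers": 0},{"linear": [0.1,-0.3,-3.2],"angular": [0,0,0],"fingers": 0},{"linear": [0.1,-0.3,-3.6],"angular": [0,0,0],"fingers": 0},{"linear": [0.1,-0.3,-3.6],"angular": [0,0,0],"fingers": 0}])

```text
time_s: 3.87
eef_pos: [0.5092, 0.096, 0.0541]
eef_rot: [139.9, 89.9, -145.8]
ft_force: [-0.1, -0.8, -0.0]
gripper_width: -0.0003
```

```bash
python3 -c "
from h import *
report(-52,-10,55)
side('s3.png')
"
```

```text
t 3.87 pagerfr TCP mm [-56.   -6.7  54.1] F [-0.1 -0.8 -0. ] w -0.0003 axes in pager [[-0.001, -1.0, 0.002], [-0.001, 0.002, 1.0], [-1.0, 0.001, -0.001]]
tool cm [-0.09 -0.4  -0.33]
```

View pics/s3.png

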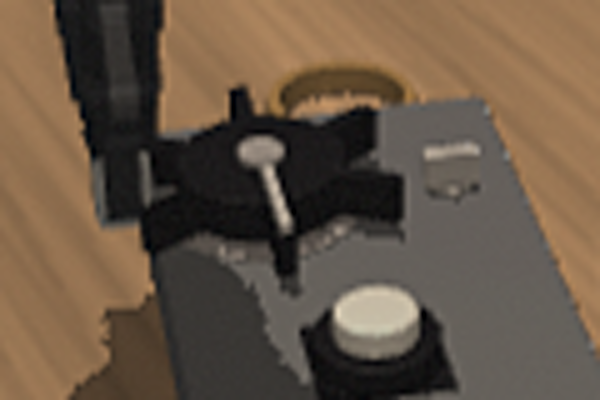

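The rib has turned about half a click, to roughly (282,220). I'll push a little more.

Call:
move_arm(series=[{"linear": [0,0,-0.2],"angular": [0,0,0],"fingers": 0},{"linear": [0,0,-0.4],"angular": [0,0,0],"fingers": 0},{"linear": [0,0,-0.5],"angular": [0,0,0],"fingers": 0},{"linear": [0,0,-0.6],"angular": [0,0,0],"fingers": 0},{"linear": [0,0,-0.7],"angular": [0,0,0],"fingers": 0},{"linear": [0,0,-0.8],"angular": [0,0,0],"fingers": 0},{"linear": [0,0,-0.8],"angular": [0,0,0],"fingers": 0},{"linear": [0,0,-0.8],"angular": [0,0,0],"fingers": 0}])

```text
time_s: 4.58
eef_pos: [0.5079, 0.0898, 0.0543]
eef_rot: [-3.5, 90.0, 70.8]
ft_force: [0.3, 1.0, -0.4]
gripper_width: 0.0001
```

```bash
python3 -c "
from h import *
report(-52,-10,55)
side('s4.png')
"
```

```text
t 4.58 pagerfr TCP mm [-55.6 -12.9  54.3] F [ 0.3  1.  -0.4] w 0.0001 axes in pager [[0.0, -1.0, 0.001], [0.0, 0.001, 1.0], [-1.0, -0.0, 0.0]]
tool cm [-0.07 -0.36  0.3 ]
```

View pics/s4.png

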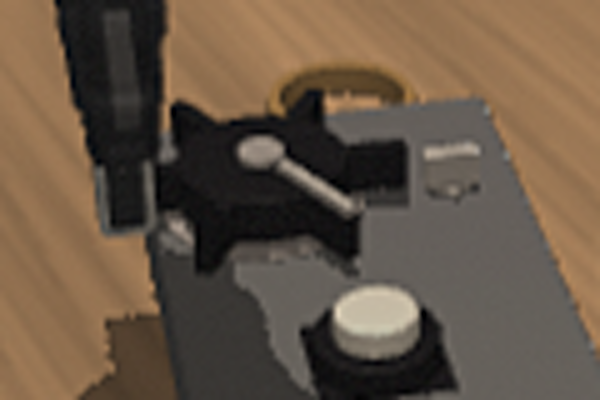

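It clicked once: the rib is now at (350,205), one click short. I'll retract outward, go back and re-enter.

Call:
move_arm(series=[{"linear": [0,2.0,0],"angular": [0,0,0],"fingers": 0},{"linear": [0,4.2,0],"angular": [0,0,0],"fingers": 0},{"linear": [0,4.2,2.2],"angular": [0,0,0],"fingers": 0},{"linear": [0,4.2,4.4],"angular": [0,0,0],"fingers": 0},{"linear": [0,4.2,4.4],"angular": [0,0,0],"fingers": 0},{"linear": [0,2.2,4.4],"angular": [0,0,0],"fingers": 0},{"linear": [0,0,4.4],"angular": [0,0,0],"fingers": 0},{"linear": [0,0,4.4],"angular": [0,0,0],"fingers": 0}])

```text
time_s: 5.3
eef_pos: [0.524, 0.1309, 0.0549]
eef_rot: [-77.9, 89.7, -3.6]
ft_force: [0.7, -0.2, 0.6]
gripper_width: -0.0003
```

```bash
python3 -c "
from h import *
report(-56,-6,54)
side('s5.png')
"
```

```text
t 5.3 pagerfr TCP mm [-51.1  31.   54.9] F [ 0.7 -0.2  0.6] w -0.0003 axes in pager [[0.004, -1.0, 0.002], [0.001, 0.002, 1.0], [-1.0, -0.004, 0.001]]
tool cm [ 0.08  0.48 -3.7 ]
```

View pics/s5.png

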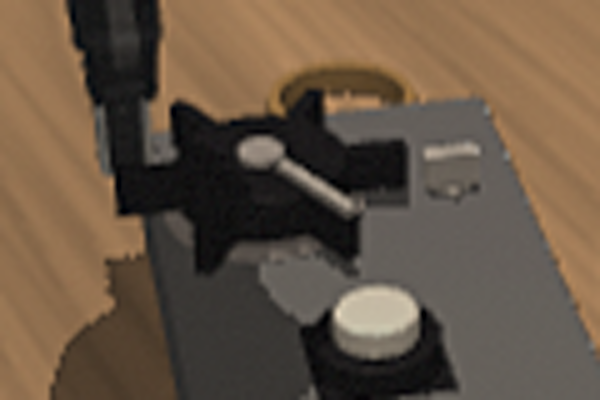

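Call:
move_arm(series=[{"linear": [0,0.2,-0.8],"angular": [0,0,0],"fingers": 0},{"linear": [0,0.3,-1.4],"angular": [0,0,0],"fingers": 0},{"linear": [0,0.3,-1.9],"angular": [0,0,0],"fingers": 0},{"linear": [0,0.3,-2.4],"angular": [0,0,0],"fingers": 0},{"linear": [0,0.3,-2.8],"angular": [0,0,0],"fingers": 0},{"linear": [0,0.3,-3.2],"angular": [0,0,0],"fingers": 0},{"linear": [0,0.3,-3.5],"angular": [0,0,0],"fingers": 0},{"linear": [0,0.3,-3.6],"angular": [0,0,0],"fingers": 0}])

```text
time_s: 6.02
eef_pos: [0.5066, 0.0972, 0.0542]
eef_rot: [140.2, 89.9, -145.5]
ft_force: [-0.0, -0.4, -0.2]
gripper_width: -0.0001
```

Call:
move_arm(series=[{"linear": [0,0,-0.1],"angular": [0,0,0],"fingers": 0},{"linear": [0,0,-0.2],"angular": [0,0,0],"fingers": 0},{"linear": [0,0,-0.3],"angular": [0,0,0],"fingers": 0},{"linear": [0,0,-0.4],"angular": [0,0,0],"fingers": 0},{"linear": [0,0,-0.5],"angular": [0,0,0],"fingers": 0},{"linear": [0,0,-0.6],"angular": [0,0,0],"fingers": 0},{"linear": [0,0,-0.7],"angular": [0,0,0],"fingers": 0},{"linear": [0,0,-0.7],"angular": [0,0,0],"fingers": 0}])

```text
time_s: 6.68
eef_pos: [0.5052, 0.0912, 0.0543]
eef_rot: [150.2, 90.0, -135.5]
ft_force: [-1.1, -0.0, -0.9]
gripper_width: 0.0001
```

```bash
python3 -c "
from h import *
report(-56,-6,54)
side('s6.png')
"
```

```text
t 6.68 pagerfr TCP mm [-58.6 -12.3  54.3] F [-1.1 -0.  -0.9] w 0.0001 axes in pager [[-0.0, -1.0, 0.001], [-0.0, 0.001, 1.0], [-1.0, 0.0, -0.0]]
tool cm [ 0.03 -0.26  0.63]
```

View pics/s6.png

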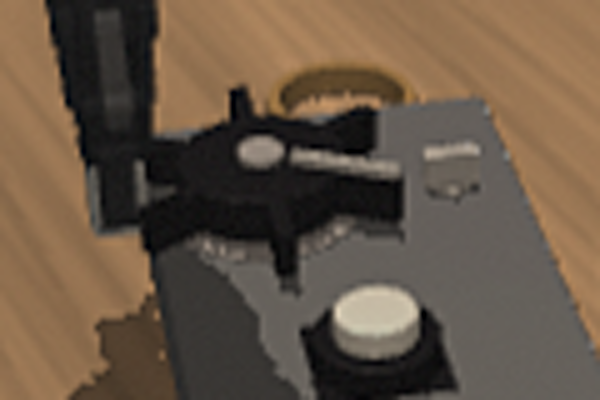

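It's about half-way; a few more mm.

Call:
move_arm(series=[{"linear": [0,-0.1,-0.1],"angular": [0,0,0],"fingers": 0},{"linear": [0,-0.1,-0.2],"angular": [0,0,0],"fingers": 0},{"linear": [0,-0.1,-0.3],"angular": [0,0,0],"fingers": 0},{"linear": [0,-0.1,-0.4],"angular": [0,0,0],"fingers": 0},{"linear": [0,-0.1,-0.4],"angular": [0,0,0],"fingers": 0},{"linear": [0,-0.1,-0.4],"angular": [0,0,0],"fingers": 0},{"linear": [0,-0.1,-0.4],"angular": [0,0,0],"fingers": 0},{"linear": [0,-0.1,-0.4],"angular": [0,0,0],"fingers": 0}])

```text
time_s: 7.4
eef_pos: [0.5052, 0.0875, 0.0543]
eef_rot: [-42.7, 90.0, 31.7]
ft_force: [1.1, -0.3, 0.4]
gripper_width: -0.0002
```

```bash
python3 -c "
from h import *
report(-56,-6,54)
side('s7.png')
"
```

```text
t 7.4 pagerfr TCP mm [-57.5 -15.9  54.3] F [ 1.1 -0.3  0.4] w -0.0002 axes in pager [[0.0, -1.0, 0.001], [0.0, 0.001, 1.0], [-1.0, -0.0, 0.0]]
tool cm [ 0.03 -0.15  0.99]
```

View pics/s7.png

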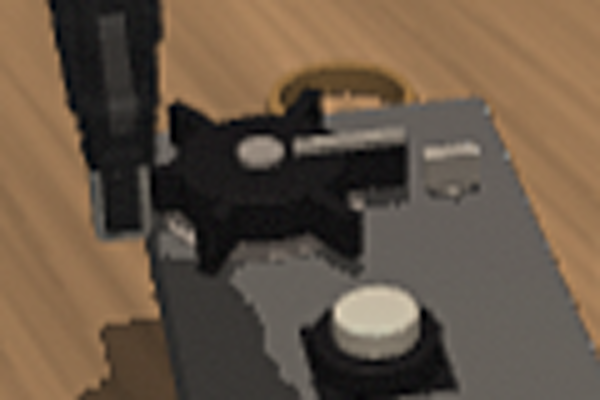

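The rib is at the pointer. I'll retract outward, then up, and move above the button.

Call:
move_arm(series=[{"linear": [0,2.0,0],"angular": [0,0,0],"fingers": 0},{"linear": [0,4.2,0],"angular": [0,0,0],"fingers": 0},{"linear": [-1,4.2,0],"angular": [0,0,0],"fingers": 0},{"linear": [-4,4.2,0],"angular": [0,0,0],"fingers": 0},{"linear": [-7,3.5,-2],"angular": [0,0,0],"fingers": 0},{"linear": [-7,0.5,-4],"angular": [0,0,0],"fingers": 0},{"linear": [-7,-2.5,-6],"angular": [0,0,0],"fingers": 0},{"linear": [-7,-5,-8],"angular": [0,0,0],"fingers": 0}])

```text
time_s: 8.12
eef_pos: [0.5337, -0.0042, 0.1257]
eef_rot: [-65.6, 89.8, 8.8]
ft_force: [0.5, -0.1, 0.2]
gripper_width: 0.0001
```

```bash
python3 -c "
from h import *
report(25,-112,95)
side('s8.png')
"
```

```text
t 8.12 pagerfr TCP mm [ -5.4 -96.5 125.7] F [ 0.5 -0.1  0.2] w 0.0001 axes in pager [[0.003, -1.0, -0.0], [0.001, -0.0, 1.0], [-1.0, -0.003, 0.001]]
tool cm [ 3.07 -3.03 -1.55]
```

Call:
move_arm(series=[{"linear": [0,-1.5,-0.8],"angular": [0,0,0],"fingers": 0},{"linear": [0.5,-3,-1.5],"angular": [0,0,0],"fingers": 0},{"linear": [1.5,-3,-1.5],"angular": [0,0,0],"fingers": 0},{"linear": [2.5,-3,-1.5],"angular": [0,0,0],"fingers": 0},{"linear": [3.5,-3,-1.5],"angular": [0,0,0],"fingers": 0},{"linear": [4,-3,-1.5],"angular": [0,0,0],"fingers": 0},{"linear": [4,-3,-1.5],"angular": [0,0,0],"fingers": 0},{"linear": [4,-3,-1.5],"angular": [0,0,0],"fingers": 0}])

```text
time_s: 8.83
eef_pos: [0.5559, -0.0251, 0.0839]
eef_rot: [98.4, 89.9, 172.8]
ft_force: [0.5, 0.5, 0.1]
gripper_width: -0.0
```

```bash
python3 -c "
from h import *
report(25,-112,60)
d=camera('side');i=d['pixels'][160:270,240:390];cv2.imwrite('pics/s9.png',cv2.resize(i,None,fx=5,fy=5,interpolation=cv2.INTER_CUBIC))
"
```

```text
t 8.83 pagerfr TCP mm [  21.6 -110.6   83.9] F [0.5 0.5 0.1] w -0.0 axes in pager [[-0.001, -1.0, 0.0], [-0.0, 0.0, 1.0], [-1.0, 0.001, -0.0]]
tool cm [ 2.39 -0.35 -0.14]
```

View pics/s9.png

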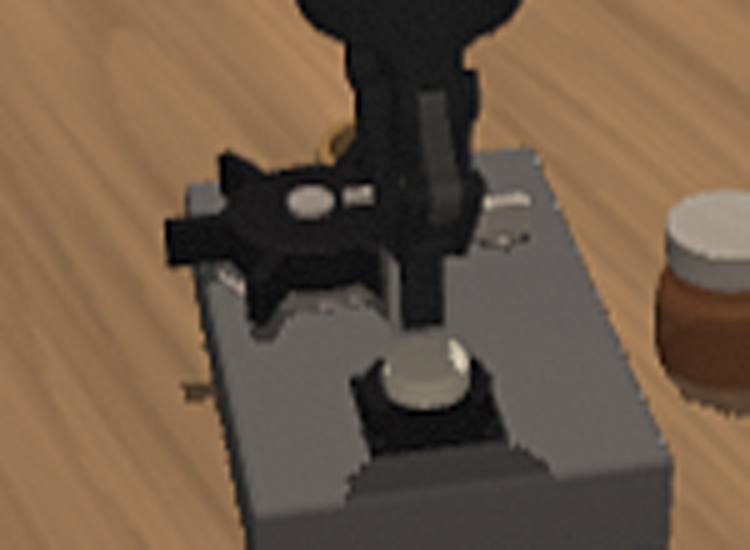

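The fingertip is centred over the button and the rib is at the pointer. Pressing.

Call:
move_arm(series=[{"linear": [0.7,-0.3,-0.1],"angular": [0,0,0],"fingers": 0},{"linear": [1.3,-0.3,-0.1],"angular": [0,0,0],"fingers": 0},{"linear": [1.7,-0.3,-0.1],"angular": [0,0,0],"fingers": 0},{"linear": [2.0,-0.3,-0.1],"angular": [0,0,0],"fingers": 0},{"linear": [2.2,-0.3,-0.1],"angular": [0,0,0],"fingers": 0},{"linear": [2.2,-0.3,-0.1],"angular": [0,0,0],"fingers": 0},{"linear": [2.2,-0.3,-0.1],"angular": [0,0,0],"fingers": 0},{"linear": [2.2,-0.3,-0.1],"angular": [0,0,0],"fingers": 0}])

```text
time_s: 9.55
eef_pos: [0.5593, -0.0275, 0.0625]
eef_rot: [-72.1, 90.0, 2.2]
ft_force: [0.1, -0.3, 4.4]
gripper_width: -0.0
```

```bash
python3 -c "
from h import *
report(25,-112,61)
d=camera('side');i=d['pixels'][160:270,240:390];cv2.imwrite('pics/s10.png',cv2.resize(i,None,fx=5,fy=5,interpolation=cv2.INTER_CUBIC))
"
```

```text
t 9.55 pagerfr TCP mm [  25.5 -112.1   62.5] F [ 0.1 -0.3  4.4] w -0.0 axes in pager [[0.0, -1.0, 0.001], [0.0, 0.001, 1.0], [-1.0, -0.0, 0.0]]
tool cm [0.15 0.05 0.01]
```

View pics/s10.png

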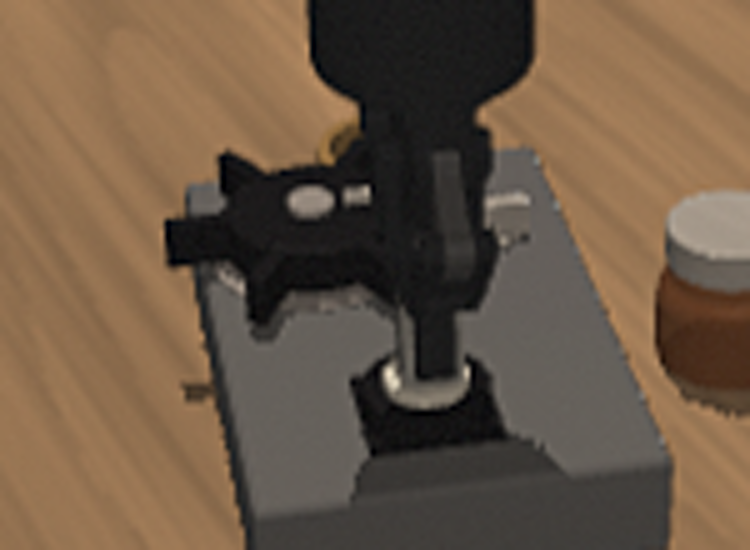

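It's pressed about 5.5 mm with 4.4 N on the tool. I'll go a little deeper to reach the stop, then look at the force.

Call:
move_arm(series=[{"linear": [0.1,0,0],"angular": [0,0,0],"fingers": 0},{"linear": [0.2,0,0],"angular": [0,0,0],"fingers": 0},{"linear": [0.2,0,0],"angular": [0,0,0],"fingers": 0},{"linear": [0.2,0,0],"angular": [0,0,0],"fingers": 0},{"linear": [0.2,0,0],"angular": [0,0,0],"fingers": 0},{"linear": [0.2,0,0],"angular": [0,0,0],"fingers": 0},{"linear": [0.2,0,0],"angular": [0,0,0],"fingers": 0},{"linear": [0.2,0,0],"angular": [0,0,0],"fingers": 0}])

```text
time_s: 10.27
eef_pos: [0.5594, -0.0275, 0.0618]
eef_rot: [-47.5, 89.9, 26.8]
ft_force: [-5.7, -1.1, 21.1]
gripper_width: -0.0002
```

Call:
move_arm(series=[{"linear": [-1,0,0],"angular": [0,0,0],"fingers": 0},{"linear": [-3,0,0],"angular": [0,0,0],"fingers": 0},{"linear": [-6,0,0],"angular": [0,0,0],"fingers": 0},{"linear": [-9,0,0],"angular": [0,0,0],"fingers": 0},{"linear": [-11,2,0],"angular": [0,0,0],"fingers": 0},{"linear": [-12,5,0],"angular": [0,0,0],"fingers": 0},{"linear": [-12,8,0],"angular": [0,0,0],"fingers": 0},{"linear": [-12,10,0],"angular": [0,0,0],"fingers": 0}])

```text
time_s: 10.93
eef_pos: [0.4604, 0.0001, 0.1806]
eef_rot: [53.2, 90.0, 127.6]
ft_force: [-0.1, -0.2, -0.6]
gripper_width: 0.0001
```

```bash
python3 -c "
from h import *
report()
d=camera('side');i=d['pixels'][160:270,240:390];cv2.imwrite('pics/s11.png',cv2.resize(i,None,fx=5,fy=5,interpolation=cv2.INTER_CUBIC))
"
```

```text
t 10.93 pagerfr TCP mm [ -77.2 -112.1  180.6] F [-0.1 -0.2 -0.6] w 0.0001 axes in pager [[-0.001, -1.0, 0.0], [0.0, 0.0, 1.0], [-1.0, 0.001, 0.0]]
```

View pics/s11.png

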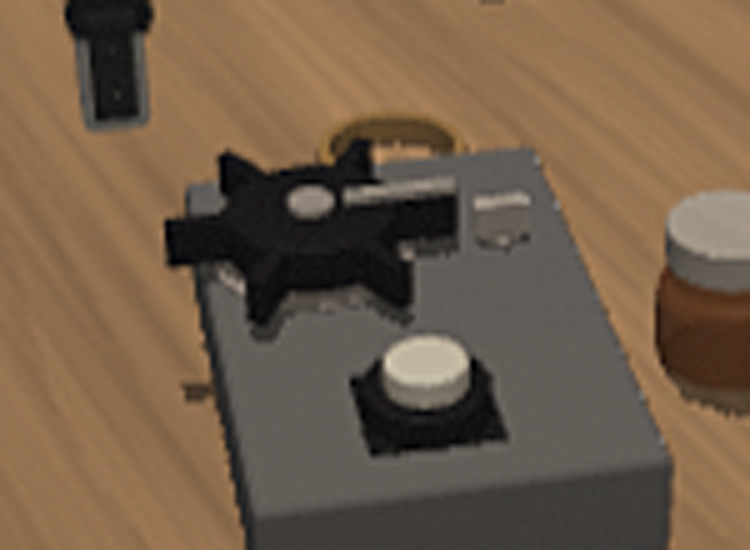

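The button was pressed to its stop (21 N on the tool) and is up again. The rib is at the pointer and the robot is clear.

```bash
python3 -c "
from h import *
print(close_job())"
```

```text
the job is handed in; nothing more can be done
None
```

The job is handed in. I flicked the thumbwheel two clicks anticlockwise, which brought the ribbed lug to the pointer. I then pressed the button down to its stop and let it come up again.

- **Wheel:** the last side picture shows the rib in line with the pointer, judged by eye. It did not run past in any picture I took.
- **Button:** the fingertip went down to 61.8 mm against a button top at 68 mm, and the force on the tool rose to 21 N, so it was at the stop. In the last picture the button is up.
- **Robot:** the arm is clear of everything and the force on the tool reads about zero.
- **Loose items:** the candle jar and bangle look unmoved in the last picture. The ring box was outside that picture, but the arm never went near it.

The job took about 11 s on the robot's clock. No check failed or disagreed. The measured tool position ran a few mm off the commanded one during moves, so I watched each click in the side camera.

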